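# Sort the motorhome fittings and load the drilling jig

### The job

Clear the mixed fittings off the motorhome bench: of the two aluminium socket plates, drop the one whose holes match the jig's two dowel pins over the pins until it lies flat on the jig, and lay the other flat in the wide squarish tray. Stand the steel angle bracket on its foot in the long narrow bin and set the white round cap, grey face up, flat in the round dish. Leave the small glue pot standing where it is.

Things in the scene. Friction and masses are not known exactly. Their poses are not given: they have to be found in the camera images.
- plate_straight: Aluminium socket plate, 76 (own x) x 50 (own y) x 8 mm thick, with a solid square boss 24 x 24 mm at its centre, sides along x and y, that rises to 42 mm above the underside (dark square on its top); hold it by the boss. Two 11 mm through holes on the long centre line, at x = -28 and +28 mm, y = 0: this one fits the jig's pins, either way round. Origin: centre of the underside, z up. 140 g.
- plate_diagonal: Aluminium socket plate, 76 (own x) x 50 (own y) x 8 mm thick, with a solid square boss 24 x 24 mm at its centre, sides along x and y, that rises to 42 mm above the underside (dark square on its top); hold it by the boss. Two 11 mm through holes set diagonally, at (-22, -14) and (+22, +14) mm: it does not fit the jig. Origin: centre of the underside, z up. 140 g.
- bracket: Steel angle bracket, L-shaped, standing on its foot. Foot 45 (own x) x 60 (own y) x 8 mm; upright wall 8 mm thick along y, from x = -22.5 to -14.5 mm, 60 mm wide in y, its top 60 mm above the underside. Origin: centre of the foot's underside, z up. Easily held by the upright wall. 160 g.
- cap: White round plastic cap, a disc 44 mm across and 28 mm high with a grey disc on top. Origin: centre of the underside, z up. 50 g.
- jig: Fixed grey jig block 110 (own x) x 80 (own y) x 20 mm high. Two steel dowel pins, 8 mm in diameter, stand on its top at x = -28 and +28 mm, y = 0; they rise 17 mm above the top (to z = 37 mm) and the upper 8 mm taper to 3 mm. Origin: centre of the underside, so the seated plate's origin is at (0, 0, 20) mm here.
- wide_tray: Fixed wide squarish tray of grey plastic, open on top, 116 (own x) x 110 (own y) mm outside, 22 mm high, walls and floor 5 mm. Origin: centre of the underside.
- narrow_bin: Fixed long narrow bin of grey plastic, open on top, 76 (own x) x 150 (own y) mm outside, 22 mm high, walls and floor 5 mm. Origin: centre of the underside.
- round_dish: Fixed round dish of grey plastic, open on top, 124 mm across outside, straight wall 4 mm thick, 22 mm high, floor 5 mm. Origin: centre of the underside.
- glue_pot: Small closed amber glue pot with a dark lid, standing upright among the fittings, 50 mm across and 62 mm high. Not to be moved. Origin: centre of the underside.

How it is judged:
By the outcome, as a careful person would: the job done as asked, in the order asked, and still so for the second after the job is handed in, with the robot touching nothing.
It also fails if it takes over 112 s, if anything falls off the work surface, if the arm or the gripper's body presses on something with over 40 N, if the wrist force passes 120 N, or if a joint passes its speed limit or range.

### The arm

A 6-joint arm with a two-finger parallel gripper is mounted at the origin on the work surface. World frame = base frame: x ahead of the robot, y to its left, z up, the work surface at z = 0. Lengths are in m, angles in rad, forces in N, time in s.
With the tool pointing down it reaches from about 0.3 to 0.75 m from the base axis. Payload 8.5 kg.
Tool frame: the origin (TCP) lies on the centre line of the jaws, within the pads' length; the fingertips stand 8 mm ahead of it and the grasp point (between the pads) lies 11 mm behind it; x points along the fingers, y is the direction in which the jaws open and shut, and the axes are right-handed (so a half turn about x gives the same grasp; the last joint's range is limited). The gripper opens to 88 mm and grips with 3 to 60 N. Pads are 18 mm wide; open, the fingers measure 123 mm over their backs; the gripper's body (75 mm by 187 mm) begins 45 mm behind the grasp point.
Start: joints at [-1.555, 0.381, 1.297, -0, 1.464, -0.215], TCP at [0.126, -0.535, 0.247] pointing down, gripper open.
Joint ranges: [-3.11, 3.11], [-0.89, 2.33], [0.22, 2.48], [-1.42, 4.56], [0.17, 2.85], [-2.88, 2.88]. Speed limits (rad/s): [2.39, 2.39, 3.14, 3.14, 3.14, 3.14].

### API

Orientations are given as a unit quaternion [w, x, y, z].
In Python, from plant import env gives the robot as it stands. The module is installed in compiled form; this text tells all that it offers. Calls block until the motion is done:
- env.move_pose(position, orientation): joint-space move of the TCP to a pose.
- env.movel(position, max_speed=0.15, ori=None, until_force=None): straight line of the TCP; ori=None keeps the orientation; max_speed is the mean speed in m/s. With until_force (N) it stops when the force on the tool has changed by that much, and returns True; else False.
- env.set_joints(angles): joint-space move.
- env.ungrasp() and env.clamp(force=None): open the fingers fully, or close them until they stop; force is the grip in N (None keeps the last).
- env.pause(seconds).
- env.ik(position, orientation): joint angles nearest the present ones, or None.
- env.get_state(): the state.
- env.grab_frame(name): name is "side" or "top" or "wrist"; returns a dict with "image" (384x512x3 uint8, blue, green, red), "intrinsics" (3x3 intrinsics, pixels), "k1" (the pictures are not rectified: a ray, as slopes to the right and down, at radius r is drawn at 1 + k1 r^2 times it, then the intrinsics apply), "rvec" (rotation vector, rad) and "tvec" (3), from world to camera coordinates, as OpenCV has them. Camera axes: x right, y down, z forward; pixel columns grow to the right and rows downward; lengths in m; the calibration is good to about 2 mm. A picture is of the moment at which its call begins. There is no depth.
A pose or a line that the arm cannot do raises env.IKError and nothing moves.
- env.hand_in(): hands the job in, once; it reports no verdict.
The state is a dict: "time": time; "joint_positions": joint angles; "dq": joint speeds; "effort": joint torques, N m; "tcp_pos": TCP position; "tcp_rot": TCP orientation; "force": force on the tool from outside, world axes, zero at the start; "wrist_torque": the same for the moment, N m; "grip_width": finger opening in m.
Only numpy, scipy, OpenCV 4.12 (cv2) and the standard library are available. Lean on these libraries where they do the work, as an engineer would, in place of code of your own. Each camera call takes 0.05 s, during which the arm holds its last target. There are 200 camera calls.

## Working session

There is one attempt and no reset: what is moved stays moved. The work goes in short steps, each a Python script; the robot and the scene stay as the last script left them, time stands still between calls to the robot, and variables do not carry over. Pictures are saved under pics/ and viewed, about 12 in all and at most 16, crops included, and the job is handed in when it is done.

```bash
mkdir -p pics; ls; python3 - <<'E'
from plant import env
import cv2,pickle
d={}
for n in("side","top"):
    f=env.grab_frame(n); d[n]=f
    cv2.imwrite(f"pics/{n}0.png",cv2.resize(f["image"],(800,600),interpolation=cv2.INTER_CUBIC))
    R=cv2.Rodrigues(f["rvec"])[0]; print(n,f["intrinsics"],f["k1"],(-R.T@f["tvec"].ravel()))
pickle.dump(d,open("f0.pkl","wb"))
s=env.get_state(); print(s)
E
```

```text
pics
side [[373.21556785   0.         254.05655295]
 [  0.         373.21556785 194.26716724]
 [  0.           0.           1.        ]] -0.08269623418713694 [0.43659244 0.65593252 0.6691288 ]
top [[354.82248682   0.         251.09443865]
 [  0.         354.82248682 193.37983486]
 [  0.           0.           1.        ]] -0.10316873380737665 [0.42636386 0.01433111 0.94078293]
{'time': 0.1, 'joint_positions': array([-1.55529469e+00,  3.81170506e-01,  1.29813652e+00, -1.57222804e-05,
        1.46356980e+00, -2.15279025e-01]), 'dq': array([ 1.80300752e-03, -3.51615406e-03, -1.67299232e-03,  2.90388706e-04,
        7.27322595e-04,  1.48634624e-05]), 'effort': array([ 4.05606756e-03, -4.38655221e+01, -2.24913275e+01,  7.14207091e-02,
        3.41446570e-02, -6.59608099e-05]), 'tcp_pos': array([ 0.12580733, -0.53519046,  0.24619334]), 'tcp_rot': array([ 0.0809606 ,  0.70244403,  0.08186522, -0.70236447]), 'force': array([1.08866789, 0.83190573, 0.50089697]), 'wrist_torque': array([-0.02060449, -0.0090122 ,  0.04015773]), 'grip_width': 0.0881708263699109}
```

View pics/top0.png

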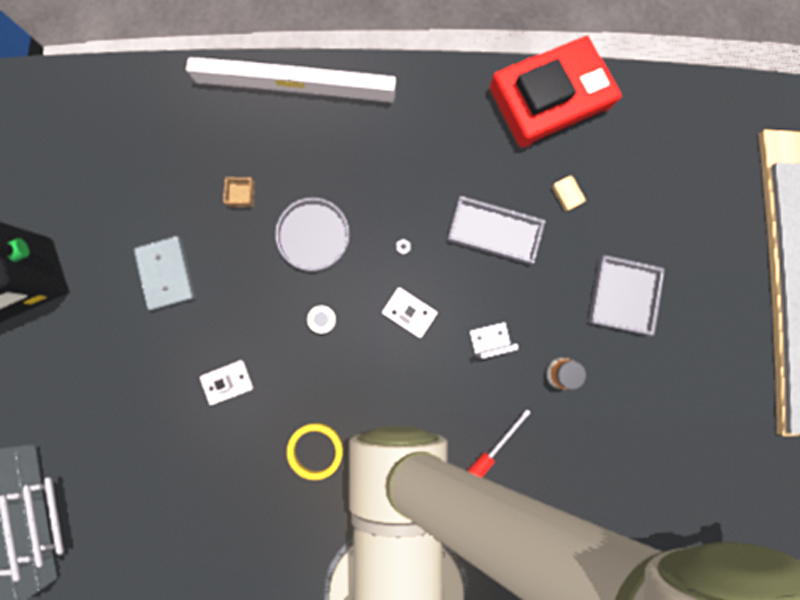

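View pics/side0.png

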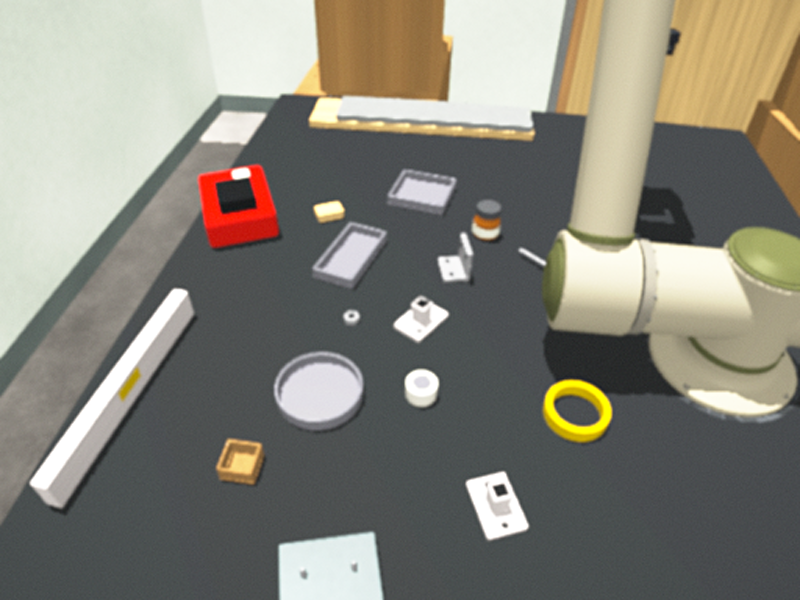

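The top view shows, at 800x600: jig (163,272), dish (312,234), cap (321,320), plates (410,312) and (226,382), bracket (494,340), bin (497,230), tray (627,296), pot (567,374). The side view agrees with this. I'll enlarge both halves.

```bash
python3 - <<'E'
import cv2,pickle
d=pickle.load(open("f0.pkl","rb"))
im=d["top"]["image"]
for n,x in(("L",80),("R",235)):
    cv2.imwrite(f"pics/top{n}.png",cv2.resize(im[115:265,x:x+200],(800,600),interpolation=cv2.INTER_CUBIC))
E
```

```text
(no output)
```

View pics/topL.png

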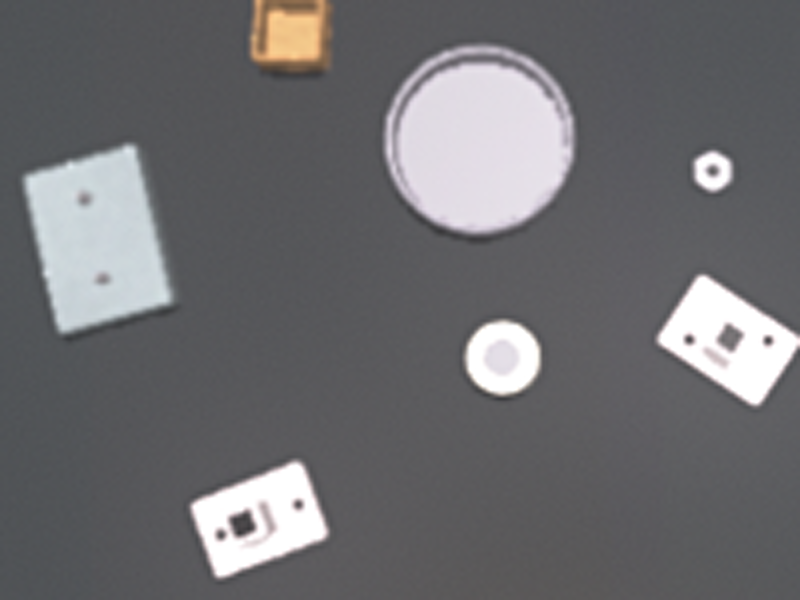

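View pics/topR.png

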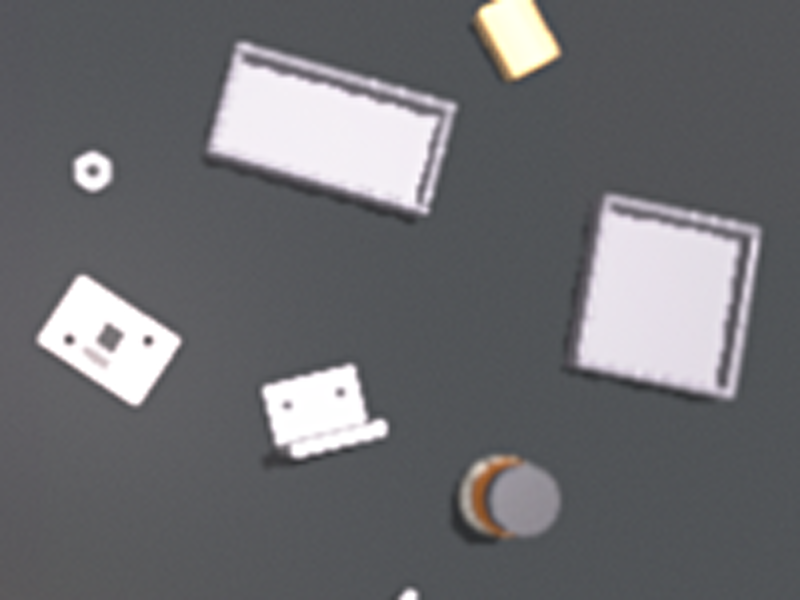

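In crop L, the plate at (258,520) has holes (221,535) and (299,504) along its long axis, so it is the straight one. In crop R, the plate at (110,340) has holes (69,340) and (148,340) skewed to its edges, so it is the diagonal one. Next I fit poses to the model points.

```bash
cat > fit.py <<'E'
import cv2,pickle,numpy as np
from scipy.optimize import least_squares
def proj(f,P):
    return cv2.projectPoints(np.array(P,float).reshape(-1,3),f["rvec"],f["tvec"],f["intrinsics"],np.array([f["k1"],0,0,0.]))[0].reshape(-1,2)
def body(p,P):
    c,s=np.cos(p[2]),np.sin(p[2]); P=np.array(P,float)/1000
    return np.c_[p[0]+c*P[:,0]-s*P[:,1],p[1]+s*P[:,0]+c*P[:,1],P[:,2]]
def fit(f,model,pix,x0):
    r=min((least_squares(lambda p:(proj(f,body(p,model))-pix).ravel(),[x0[0],x0[1],a]) for a in np.arange(-3,3.2,.6)),key=lambda r:r.cost)
    p=r.x; p[2]=(p[2]+np.pi)%(2*np.pi)-np.pi
    return p,np.abs(r.fun).reshape(-1,2).max(1).round(1)
def rect(a,b,z): return [[-a/2,-b/2,z],[a/2,-b/2,z],[a/2,b/2,z],[-a/2,b/2,z]]
E
python3 - <<'E'
from fit import *
f=pickle.load(open("f0.pkl","rb"))["top"]
def px(o,*q): return (np.array(q,float)+.5)/4-.5+np.array([o,115])
L,R=80,235
# image cyclic order: check sign: world x up, y left => mirrored? up x left = ccw
J=[
("straight",[[-28,0,8],[28,0,8],[0,0,42]],px(L,(299,504),(221,535),(242,524)),1),
("diag",[[-22,-14,8],[22,14,8],[0,0,42]]+rect(76,50,8),None,1),
("jig",[[-28,0,37],[28,0,37]]+rect(110,80,20),px(L,(102,279),(85,199),(60,334),(24,176),(24,176),(0,0)),0)]
def show(n,m,p): 
    x,e=fit(f,m,p,(.45,.0)); print(n,x[:2].round(4),np.degrees(x[2]).round(1),e)
show(*J[0][:3])
# corner lists clockwise/ccw in image; ccw in world seen from above = ccw in picture
def best(n,m,p,k=4):
    r=[fit(f,m,np.vstack([np.roll(p[:4],i,0),p[4:]]),(.45,0)) for i in range(4)]
    r.sort(key=lambda t:(t[1]**2).sum()); x,e=r[0]; print(n,x[:2].round(4),np.degrees(x[2]).round(1),e)
def ccw(*q): return q[::-1]
best("straightC",rect(76,50,8)+[[0,0,42]],px(L,(218,578),(328,538),(300,460),(190,503),(242,524)))
best("diagC",rect(76,50,8)+[[0,0,42]],px(R,(37,341),(139,406),(181,341),(83,275),(111,338)))
show("diagH",[[-22,-14,8],[22,14,8],[0,0,42]],px(R,(69,340),(148,340),(111,338)))
best("jig",rect(110,80,20),px(L,(60,334),(174,303),(135,146),(24,176)))
show("jigP",[[-28,0,37],[28,0,37]],px(L,(102,279),(85,199)))
best("tray",rect(116,110,22),px(R,(575,367),(735,397),(760,228),(605,195)))
best("bin",rect(76,150,22),px(R,(207,155),(429,213),(456,103),(238,43)))
show("dish",[[0,0,22]],px(L,(479.5,141)))
show("cap",[[0,0,28]],px(L,(503,358)))
show("bracket",[[22.5,-30,8],[22.5,30,8],[-22.5,-30,60],[-22.5,30,60]],px(R,(353,366),(262,386),(387,434),(292,459)))
show("pot",[[0,0,62]],px(R,(525,500)))
E
```

```text
straight [0.3535 0.2939] 112.8 [0.2 0.1 0.3]
straightC [0.3534 0.2943] -68.0 [0.6 0.8 1.  0.8 0.2]
diagC [ 0.4776 -0.0143] -122.4 [0.9 0.4 0.5 0.6 0.1]
diagH [ 0.4779 -0.0136] -121.4 [0.1 0.1 0.2]
jig [0.5365 0.4071] -163.6 [0.2 0.2 0.2 0.4]
jigP [0.5347 0.4028] 15.4 [0.3 0.3]
tray [ 0.5128 -0.385 ] 169.9 [0.2 0.3 0.2 0.1]
bin [ 0.6197 -0.1588] 166.0 [0.3 0.4 0.1 0.2]
dish [0.6052 0.1527] 0.0 [0.]
cap [0.4627 0.1323] 0.0 [0.]
bracket [ 0.4341 -0.1508] 14.4 [0.3 0.5 0.3 0.6]
pot [-0.3642 -2.2174] -137.5 [0.]
```

```bash
cat > rob.py <<'E'
from plant import env
import numpy as np,cv2
from scipy.spatial.transform import Rotation as Ro
def quat(deg):
    a=np.radians(deg);c,s=np.cos(a),np.sin(a)
    q=Ro.from_matrix([[0,c,s],[0,s,-c],[-1,0,0]]).as_quat(); return np.r_[q[3],q[:3]]
def jaw():  # world angle (deg) of tool y
    w=env.get_state()["tcp_rot"]; y=Ro.from_quat(np.r_[w[1:],w[0]]).as_matrix()[:,1]; return np.degrees(np.arctan2(y[1],y[0]))
def go(p,deg): env.move_pose(np.array(p,float),quat(deg))
def st(t=""):
    s=env.get_state(); print(t,"t",round(s["time"],2),"tcp",s["tcp_pos"].round(4),"jaw",round(jaw(),1),"F",s["force"].round(1),"grip",round(s["grip_width"],4),"q6",s["joint_positions"][5].round(2))
def pic(cam,name,crop=None):
    import pickle
    f=env.grab_frame(cam); pickle.dump(f,open(f"{name}.pkl","wb"))
    cv2.imwrite(f"pics/{name}.png",cv2.resize(f["image"],(800,600),interpolation=cv2.INTER_CUBIC)); return f
E
python3 - <<'E'
from rob import *
st("start")
for n,p in(("plate",(.3534,.294,.15)),("jig",(.5355,.405,.15))):
    for a in (22.5,112.5,-67.5,-157.5,15.6,105.6,-74.4,-164.4):
        q=env.ik(np.array(p),quat(a)); print(n,a,None if q is None else np.round(q,2))
go((.3534,.294,.17),22.6); st()
f=pic("wrist","w1"); R=cv2.Rodrigues(f["rvec"])[0]; print((-R.T@f["tvec"].ravel()).round(3),R.round(2),f["intrinsics"][0,0])
E
```

```text
start t 0.1 tcp [ 0.1258 -0.5352  0.2462] jaw -76.8 F [1.1 0.8 0.5] grip 0.0882 q6 -0.22
plate 22.5 [ 0.44  0.33  1.69 -0.    1.12  0.04]
plate 112.5 [ 0.44  0.33  1.69 -0.    1.12 -1.53]
plate -67.5 [ 0.44  0.33  1.69 -0.    1.12  1.61]
plate -157.5 None
plate 15.6 [0.44 0.33 1.69 0.   1.12 0.16]
plate 105.6 [ 0.44  0.33  1.69 -0.    1.12 -1.41]
plate -74.4 [ 0.44  0.33  1.69 -0.    1.12  1.73]
plate -164.4 None
jig 22.5 [ 0.47  0.67  1.07 -0.    1.4   0.08]
jig 112.5 [ 0.47  0.67  1.07 -0.    1.4  -1.49]
jig -67.5 [ 0.47  0.67  1.07 -0.    1.4   1.65]
jig -157.5 None
jig 15.6 [0.47 0.67 1.07 0.   1.4  0.2 ]
jig 105.6 [ 0.47  0.67  1.07 -0.    1.4  -1.37]
jig -74.4 [ 0.47  0.67  1.07 -0.    1.4   1.77]
jig -164.4 None
 t 3.12 tcp [0.3538 0.2937 0.17  ] jaw 22.5 F [-0.3  0.6 -0.9] grip 0.0882 q6 0.04
[0.323 0.367 0.308] [[ 0.92  0.38  0.  ]
 [ 0.37 -0.88  0.31]
 [ 0.12 -0.28 -0.95]] 338.4117685049499
```

View pics/w1.png

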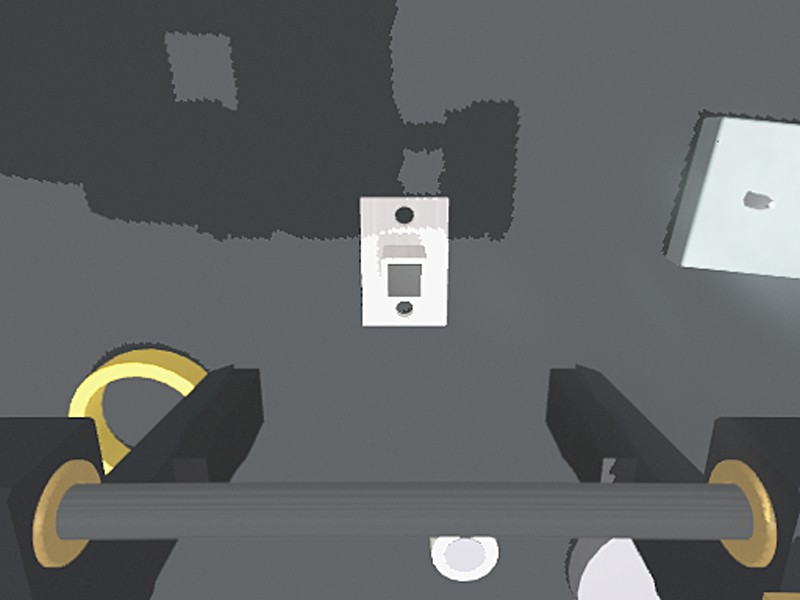

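The view shows the straight plate square to the tool: holes (404,215) and (404,308), boss top (404,280). I'll refine with this, grasp, then hover short of the jig so pins and held plate are both visible.

```bash
python3 - <<'E'
from rob import *
from fit import *
f=pickle.load(open("w1.pkl","rb"))
x,e=fit(f,[[-28,0,8],[28,0,8],[0,0,42]],(np.array([(404,308),(404,215),(404,280)])+.5)/1.5625-.5,(.35,.29))
print(x[:2].round(4),np.degrees(x[2]),e)
x,e=fit(f,rect(76,50,8),(np.array([(361,326),(363,198),(447,198),(447,326)])+.5)/1.5625-.5,(.35,.29)); print(x[:2].round(4),np.degrees(x[2]),e)
E
```

```text
[0.3525 0.2959] 112.59137178428303 [0.3 0.2 0.4]
[0.3535 0.2942] 111.80610491174104 [53.6 55.6 55.  54.1]
```

```bash
python3 - <<'E'
from rob import *
env.movel([.353,.295,.023],0.15,quat(22.6)); env.clamp(35); st("clamped")
p=env.get_state()["tcp_pos"]; env.movel([p[0],p[1],.15],0.2)
# jig axis 15.5deg; camera lies along -z_tool
f=env.grab_frame("wrist"); R=cv2.Rodrigues(f["rvec"])[0]; c=-R.T@f["tvec"].ravel()
w=env.get_state(); M=Ro.from_quat(np.r_[w["tcp_rot"][1:],w["tcp_rot"][0]]).as_matrix(); print("cam in tool",(M.T@(c-w["tcp_pos"])).round(4))
a=105.6; d=-quat and np.array([np.sin(np.radians(a)),-np.cos(np.radians(a)),0])  # tool z
go(np.array([.535,.404,.13])+.10*d,a); st()
pic("wrist","w2")
E
```

```text
clamped t 5.29 tcp [0.353 0.295 0.023] jaw 22.6 F [ 0.2 -1.2  0.7] grip 0.0237 q6 0.04
cam in tool [-0.1381 -0.0005 -0.0794]Traceback (most recent call last):
  File "<stdin>", line 7, in <module>
TypeError: bad operand type for unary -: 'function'
```

```bash
python3 - <<'E'
from rob import *
a=105.6; d=np.array([np.sin(np.radians(a)),-np.cos(np.radians(a)),0])
T=np.array([.535,.404,.13])+.10*d
print(np.hypot(*T[:2])); 
if np.hypot(*T[:2])>.74: T=np.array([.535,.404,.13])+.07*d
go(T,a); st()
pic("wrist","w2")
E
```

```text
0.7643481642243036
 t 7.42 tcp [0.602  0.4227 0.1296] jaw 105.5 F [-0.7 -1.  -2. ] grip 0.0237 q6 -1.39
```

View pics/w2.png

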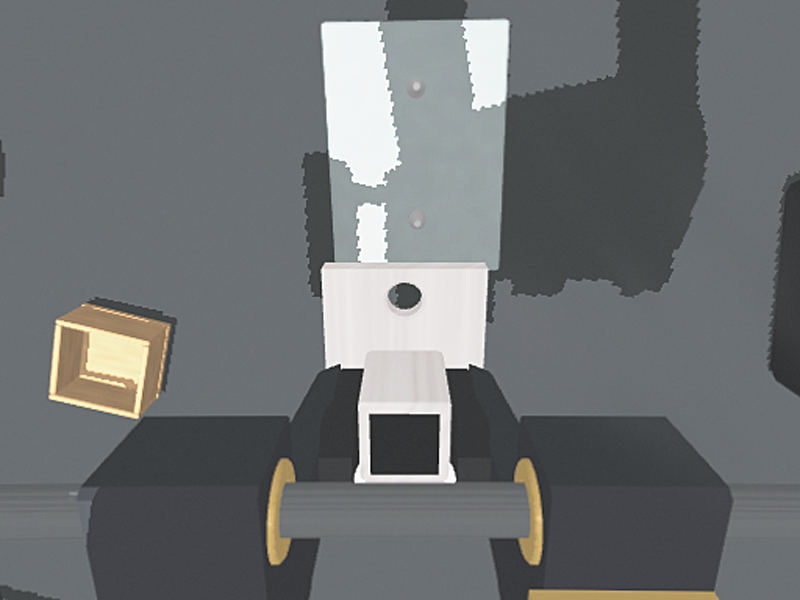

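It shows pins near (416,86) and (417,219) and the held plate's front hole near (405,296). I'll enlarge that area.

```bash
python3 - <<'E'
import cv2,pickle
im=pickle.load(open("w2.pkl","rb"))["image"]
# two strips side by side: pins region, plate region ; orig cols 200..330
a=cv2.resize(im[40:150,232:302],None,fx=5,fy=5,interpolation=cv2.INTER_CUBIC)
b=cv2.resize(im[160:240,202:317],None,fx=3.9,fy=5,interpolation=cv2.INTER_CUBIC)
import numpy as np
c=np.zeros((550,800,3),np.uint8); c[:550,:350]=a; c[:400,351:351+b.shape[1]]=b[:, :449]
cv2.imwrite("pics/w2c.png",c); print(b.shape)
E
```

```text
(400, 448, 3)
```

View pics/w2c.png

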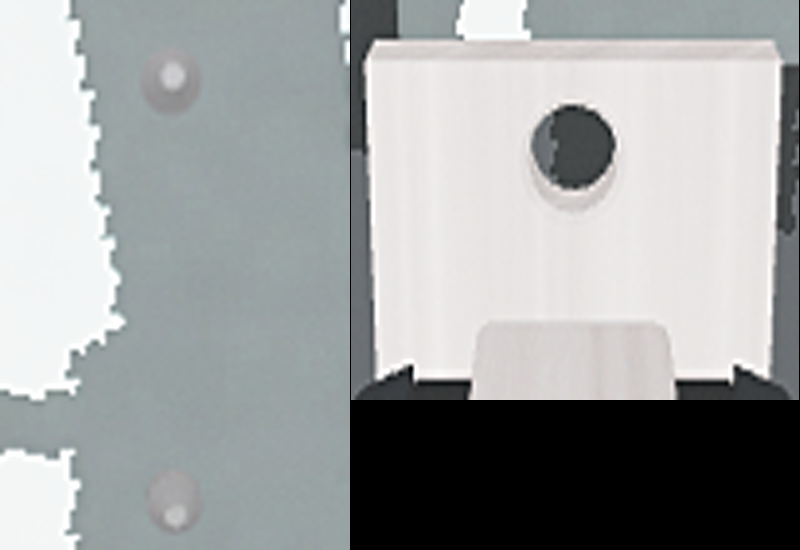

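```bash
cat >> fit.py <<'E'
def ray(f,u,v,z):
    n=cv2.undistortPoints(np.array([[[u,v]]],float),f["intrinsics"],np.array([f["k1"],0,0,0.])).ravel()
    R=cv2.Rodrigues(f["rvec"])[0]; d=R.T@np.r_[n,1]; c=-R.T@f["tvec"].ravel()
    return c+d*(z-c[2])/d[2]
E
python3 - <<'E'
from rob import *
from fit import *
f=pickle.load(open("w2.pkl","rb"))
a=ray(f,266.2,54.8,.037);b=ray(f,266.6,142.8,.037);v=(b-a)[:2]
print(a,b,"dist",np.hypot(*v),"yaw",np.degrees(np.arctan2(v[1],v[0])),"mid",(a+b)/2)
s=env.get_state(); h=ray(f,258.55,191.1,s["tcp_pos"][2]-.015)
w=s["tcp_rot"]; M=Ro.from_quat(np.r_[w[1:],w[0]]).as_matrix()
print("hole in tool",(M.T@(h-s["tcp_pos"])).round(4))
E
```

```text
[0.50947946 0.40197471 0.037     ] [0.56319539 0.41767268 0.037     ] dist 0.05596273233087012 yaw 16.290497306123356 mid [0.53633743 0.4098237  0.037     ]
hole in tool [ 0.015   0.0001 -0.0296]
```

Pin spacing reads 55.96 mm, against 56 true. The wrist view puts the jig about 4 mm from the top view's estimate, so I'll check again from lower, where any wrist-camera bias cancels between plate and pins.

```bash
python3 - <<'E'
from rob import *
a=106.3; d=np.array([np.sin(np.radians(a)),-np.cos(np.radians(a)),0])
T=np.array([.5363,.4098,.068])+.07*d
env.movel(T,0.1,quat(a)); st()
im=pic("wrist","w3")["image"]
cv2.imwrite("pics/w3c.png",cv2.resize(im[20:260,180:340],(540,600*240//180),interpolation=cv2.INTER_CUBIC)[:600])
cv2.imwrite("pics/w3c.png",cv2.resize(im[10:210,190:330],None,fx=3,fy=3,interpolation=cv2.INTER_CUBIC))
E
```

```text
t 8.24 tcp [0.6038 0.4296 0.0687] jaw 106.3 F [-0.3  0.5 -1.3] grip 0.024 q6 -1.4
```

View pics/w3c.png

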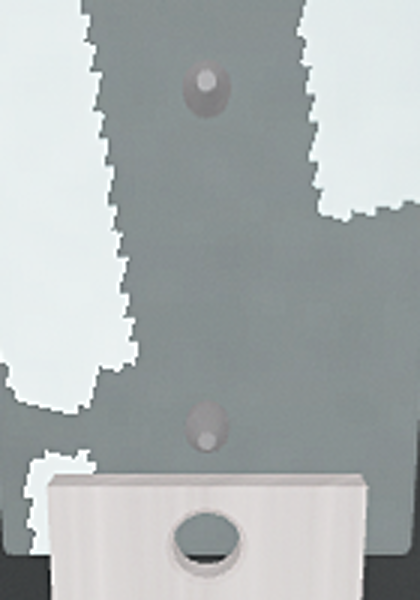

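```bash
python3 - <<'E'
from rob import *
from fit import *
f=pickle.load(open("w3.pkl","rb"))
g=lambda x,y,z: ray(f,190+(x+.5)/3-.5,10+(y+.5)/3-.5,z)
a=g(206,79,.037);b=g(206.5,440,.037);v=(b-a)[:2]
print("dist",np.hypot(*v),"yaw",np.degrees(np.arctan2(v[1],v[0])),"mid",(a+b)/2)
s=env.get_state(); h=g(205,544.5,s["tcp_pos"][2]-.015)
w=s["tcp_rot"]; M=Ro.from_quat(np.r_[w[1:],w[0]]).as_matrix()
t=lambda p:(M.T@(p-s["tcp_pos"])).round(4)
print(s["tcp_pos"]); print("hole in tool",t(h),"pins",t(a),t(b))
E
```

```text
dist 0.05605414968622426 yaw 16.42842395838464 mid [0.53607028 0.40975639 0.037     ]
[0.60387846 0.42959615 0.0690415 ]
hole in tool [ 0.0149 -0.0002 -0.0296] pins [ 0.0319 -0.0001 -0.0987] [ 0.032   0.     -0.0427]
```

```bash
python3 - <<'E'
from rob import *
a=106.4; d=np.array([np.sin(np.radians(a)),-np.cos(np.radians(a)),0])
T=np.array([.5361,.4098,.068])+.0016*d
env.movel(T,0.1,quat(a)); st("hover")
for z in (.054,.0425):
    r=env.movel([T[0],T[1],z],0.03,until_force=10); st(f"{z} {r}")
    if r: break
pic("wrist","w4")
E
```

```text
hover t 9.12 tcp [0.5382 0.4104 0.0683] jaw 106.4 F [-0.6  0.2 -0.8] grip 0.0235 q6 -1.38
0.054 False t 9.74 tcp [0.5377 0.4103 0.054 ] jaw 106.4 F [-0.1 -0.8 -1.7] grip 0.0238 q6 -1.38
0.0425 True t 10.14 tcp [0.5375 0.4102 0.043 ] jaw 106.4 F [-1.1 -0.4  4.4] grip 0.0236 q6 -1.38
```

View pics/w4.png

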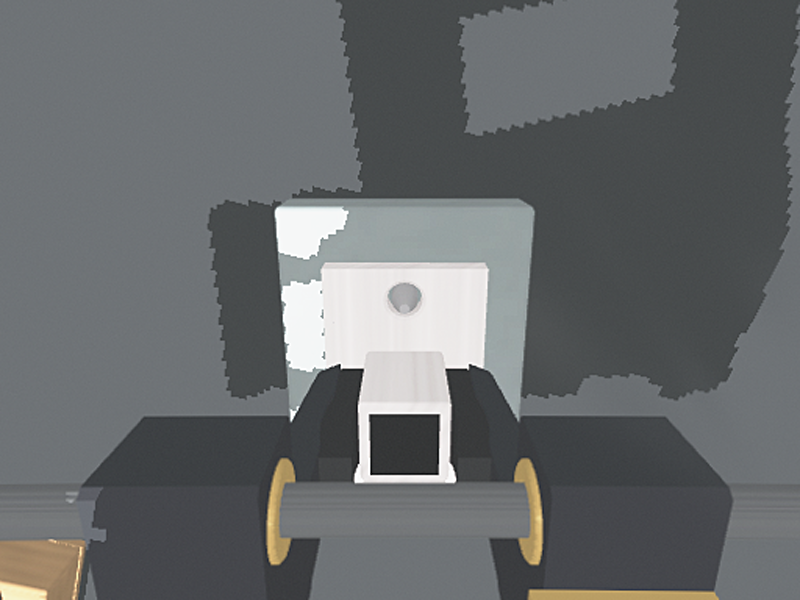

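The plate is seated: the pin shows in the front hole at (404,297), and contact came at TCP z 0.043, exactly the seated height. Release, then pick the diagonal plate.

```bash
python3 - <<'E'
from rob import *
p=env.get_state()["tcp_pos"]
env.ungrasp(); env.movel([p[0],p[1],.14],0.15); st("released")
pic("wrist","w5")
go((.478,-.0135,.12),-31.8)
env.movel([.478,-.0135,.029],0.12); env.clamp(35); st("diag")
env.movel([.478,-.0135,.13],0.15)
a=-10.1; d=np.array([np.sin(np.radians(a)),-np.cos(np.radians(a)),0]); print(d)
go((.513,-.385,.13),a); st()
pic("wrist","w6")
im=[cv2.imread(f"pics/w{i}.png") for i in(5,6)]
cv2.imwrite("pics/w56.png",cv2.resize(np.vstack(im),(400,600)))
E
```

```text
released t 12.03 tcp [0.5371 0.41   0.1389] jaw 106.4 F [-0.3  0.3 -0. ] grip 0.0882 q6 -1.38
diag t 15.54 tcp [ 0.478  -0.0135  0.029 ] jaw -31.8 F [-0.7 -0.6 -0.2] grip 0.0235 q6 0.28
[-0.17536673 -0.98450318  0.        ]
 t 17.76 tcp [ 0.5133 -0.3839  0.1298] jaw -10.1 F [ 0.2  0.7 -1.7] grip 0.0238 q6 -0.65
```

View pics/w6.png

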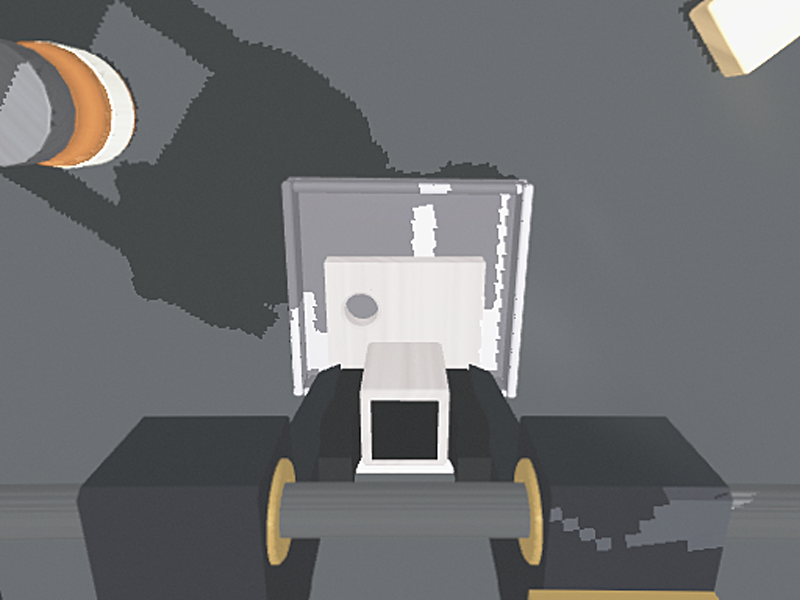

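The diagonal plate is held flat. The tray's far outer rim corners are at (283,180) and (533,183), so I'll check the tray centre from those.

```bash
python3 - <<'E'
from rob import *
from fit import *
f=pickle.load(open("w6.pkl","rb")); g=lambda x,y,z: ray(f,(x+.5)/1.5625-.5,(y+.5)/1.5625-.5,z)
a,b=g(283,180,.022),g(533,183,.022); u=(b-a)[:2]; n=np.linalg.norm(u); u/=n; yaw=np.degrees(np.arctan2(u[1],u[0]))
s=env.get_state(); w=s["tcp_rot"]; M=Ro.from_quat(np.r_[w[1:],w[0]]).as_matrix()
z=M[:2,2]; zz=z-u*(z@u); zz/=np.linalg.norm(zz)
c=((a+b)/2)[:2]+zz*.055; print("width",n,"yaw",yaw,"centre",c)
env.movel([c[0],c[1],.08],0.1); r=env.movel([c[0],c[1],.0335],0.04,until_force=8); st(r)
env.ungrasp(); env.movel([c[0],c[1],.13],0.15)
st()
# bracket: hover to look, jaws along own x (14.4 deg)
go((.418,-.155,.17),14.4); st(); pic("wrist","w7")
E
```

```text
width 0.11387395016873393 yaw -10.676099177550945 centre [ 0.51399766 -0.38433506]
True t 19.56 tcp [ 0.5139 -0.3842  0.034 ] jaw -10.1 F [-0.7  0.7  5. ] grip 0.0236 q6 -0.65
 t 21.39 tcp [ 0.5137 -0.384   0.1291] jaw -10.1 F [-0.5  1.  -0.6] grip 0.0883 q6 -0.65
 t 22.38 tcp [ 0.4187 -0.1559  0.1698] jaw 14.3 F [-0.  -0.3  0.3] grip 0.0884 q6 -0.87
```

View pics/w7.png

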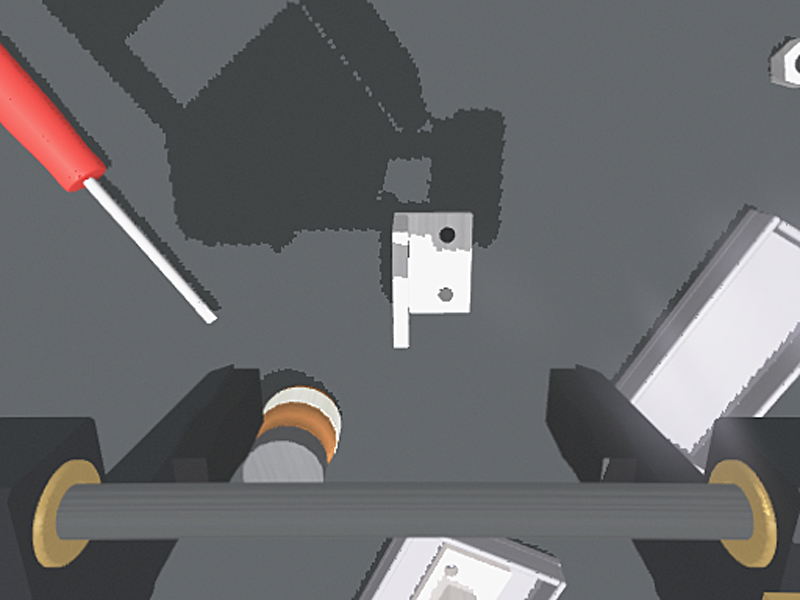

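The bracket is square to the tool: near wall-top corners (393,348) and (409,348), foot corners (472,213) and (470,313). The pot's lid is at about (285,465), so I'll check finger clearance to it.

```bash
python3 - <<'E'
from rob import *
from fit import *
f=pickle.load(open("w7.pkl","rb")); D=lambda q:(np.array(q,float)+.5)/1.5625-.5
x,e=fit(f,[[-22.5,-30,60],[-14.5,-30,60],[22.5,30,8],[22.5,-30,8]],D([(393,348),(409,348),(472,213),(470,313)]),(.43,-.15))
print(x[:2].round(4),np.degrees(x[2]),e)
s=env.get_state(); w=s["tcp_rot"]; M=Ro.from_quat(np.r_[w[1:],w[0]]).as_matrix()
t=lambda p:(M.T@(p-s["tcp_pos"])).round(4)
W=body(x,[[-18.5,0,60]])[0]; print("wall",W.round(4),t(W)); 
pot=ray(f,*D((285,455)),.062); print("pot",pot.round(3),"rel wall",(t(pot)-t(W)))
for a in (14.4,-165.6): print(env.ik(np.r_[W[:2],.04],quat(a)))
for a in (-14,166): print("bin",a,env.ik(np.array([.62,-.159,.1]),quat(a)))
E
```

```text
[ 0.434  -0.1503] 15.133367421681253 [0.2 0.1 0.2 0.2]
wall [ 0.4161 -0.1552  0.06  ] [ 0.1097 -0.0023 -0.0016]
pot [ 0.379 -0.259  0.062] rel wall [-0.002  -0.0621  0.0915]
[-6.24710882e-01  4.92328157e-01  1.86645287e+00 -4.44089210e-16
  7.82811627e-01 -8.76038294e-01]
[-6.24710882e-01  4.92328157e-01  1.86645287e+00 -4.44089210e-16
  7.82811627e-01  2.26555436e+00]
bin -14 [-4.35664131e-01  6.63415092e-01  1.23767304e+00 -4.44089210e-16
  1.24050452e+00 -1.91318036e-01]
bin 166 None
```

```bash
python3 - <<'E'
from rob import *
env.movel([.4161,-.1552,.09],0.12,quat(15.1)); env.movel([.4161,-.1552,.036],0.1); env.clamp(40); st("bracket")
env.movel([.4161,-.1552,.15],0.15)
a=np.radians(-14); T=np.array([.6197,-.1588,.13])-.0185*np.array([np.cos(a),np.sin(a),0])
go(T,-14); st(); pic("wrist","w8")
E
```

```text
bracket t 25.12 tcp [ 0.4161 -0.1552  0.036 ] jaw 15.1 F [1.  0.4 0.4] grip 0.0082 q6 -0.89
 t 26.81 tcp [ 0.6008 -0.1542  0.1292] jaw -13.9 F [-0.7 -0.3 -1.1] grip 0.0076 q6 -0.2
```

View pics/w8.png

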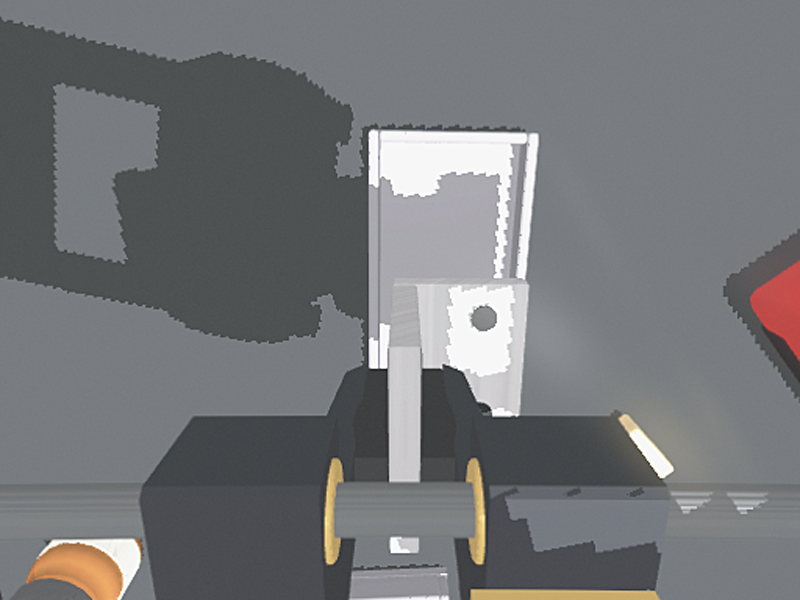

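The bracket is held by its wall and square to the bin. The bin's far rim corners are at (369,130) and (538,133). I'll place it from those and go look at the cap.

```bash
python3 - <<'E'
from rob import *
from fit import *
f=pickle.load(open("w8.pkl","rb")); g=lambda x,y,z: ray(f,(x+.5)/1.5625-.5,(y+.5)/1.5625-.5,z)
a,b=g(369,130,.022),g(538,133,.022); u=(b-a)[:2]; n=np.linalg.norm(u); u/=n; yaw=np.degrees(np.arctan2(u[1],u[0]))
zz=np.array([u[1],-u[0]]); c=((a+b)/2)[:2]+zz*.075; print("width",n,"yaw",yaw,"centre",c)
assert abs(n-.076)<.004 and np.linalg.norm(c-[.6197,-.1588])<.008
T=c-.0185*u
env.movel([T[0],T[1],.085],0.1,quat(yaw)); r=env.movel([T[0],T[1],.0405],0.04,until_force=8); st(r)
env.ungrasp(); env.movel([T[0],T[1],.14],0.15)
go((.4627,.1323,.15),16); st(); pic("wrist","w9")
E
```

```text
width 0.07460392342635006 yaw -14.897948817406002 centre [ 0.62037408 -0.15767788]
True t 28.51 tcp [ 0.6023 -0.1529  0.041 ] jaw -14.9 F [-0.8  0.7  5.6] grip 0.0077 q6 -0.18
 t 31.77 tcp [0.4635 0.1316 0.1499] jaw 15.9 F [-0.2  0.4 -0.6] grip 0.0883 q6 -0.25
```

View pics/w9.png

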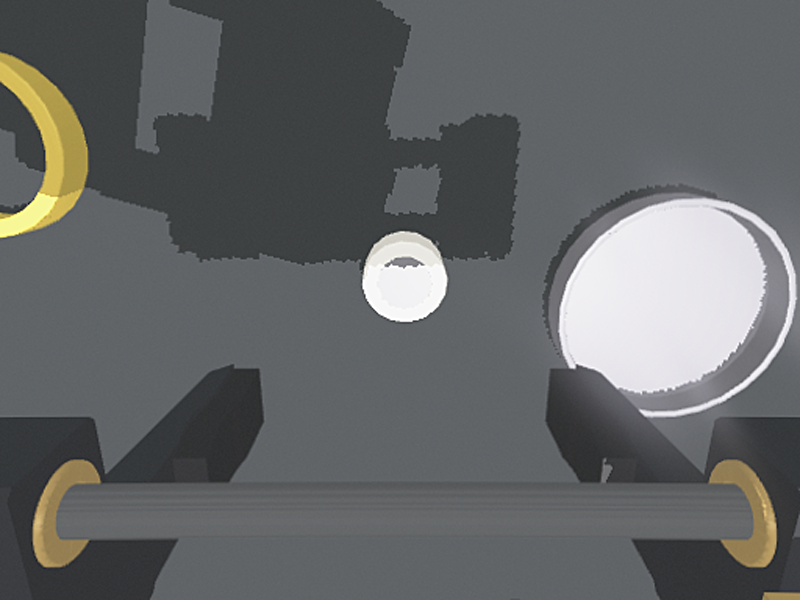

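The cap's grey face is centred at (404,281), and the dish rim spans x 558–796, y 197–417. Pick and place the cap.

```bash
python3 - <<'E'
from rob import *
from fit import *
f=pickle.load(open("w9.pkl","rb")); g=lambda x,y,z: ray(f,(x+.5)/1.5625-.5,(y+.5)/1.5625-.5,z)
c=g(404,281,.028); D=g(677,307,.022); print("cap",c,"dish",D)
assert np.linalg.norm(c[:2]-[.4627,.1323])<.007 and np.linalg.norm(D[:2]-[.6052,.1527])<.012
env.movel([c[0],c[1],.06],0.1); env.movel([c[0],c[1],.0275],0.08); env.clamp(15); st("cap")
env.movel([c[0],c[1],.12],0.12)
T=(D[:2]+[.6055,.155])/2
go((T[0],T[1],.11),16); st()
r=env.movel([T[0],T[1],.06],0.1); r=env.movel([T[0],T[1],.032],0.04,until_force=6); st(r)
env.ungrasp(); env.movel([T[0],T[1],.12],0.12)
p=(.42,.0,.3)
env.set_joints([-1.555,.381,1.297,0,1.464,-.215]); st("home")
pic("top","t2"); pic("side","s2")
im=pickle.load(open("t2.pkl","rb"))["image"]; cv2.imwrite("pics/t2c.png",cv2.resize(im[105:265,75:435],(800,356),interpolation=cv2.INTER_CUBIC))
E
```

```text
cap [0.46223379 0.13482738 0.028     ] dish [0.60542072 0.15902273 0.022     ]
cap t 34.18 tcp [0.4623 0.1348 0.0275] jaw 16.0 F [ 0.5 -0.3  0.4] grip 0.0433 q6 -0.24
 t 35.74 tcp [0.6044 0.157  0.1089] jaw 16.0 F [ 0.5  0.2 -0.2] grip 0.0429 q6 -0.21
True t 37.06 tcp [0.6051 0.157  0.0324] jaw 16.0 F [-1.1  0.1  5.6] grip 0.0435 q6 -0.21
home t 41.73 tcp [ 0.1266 -0.5353  0.2466] jaw -76.7 F [ 0.1 -0.2  0.8] grip 0.0879 q6 -0.22
```

View pics/t2c.png

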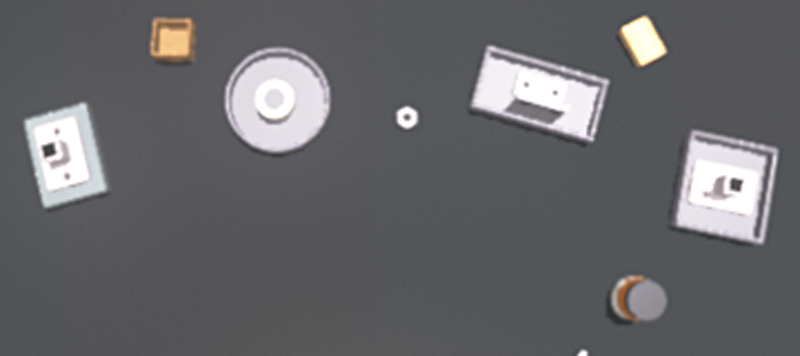

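View pics/s2.png

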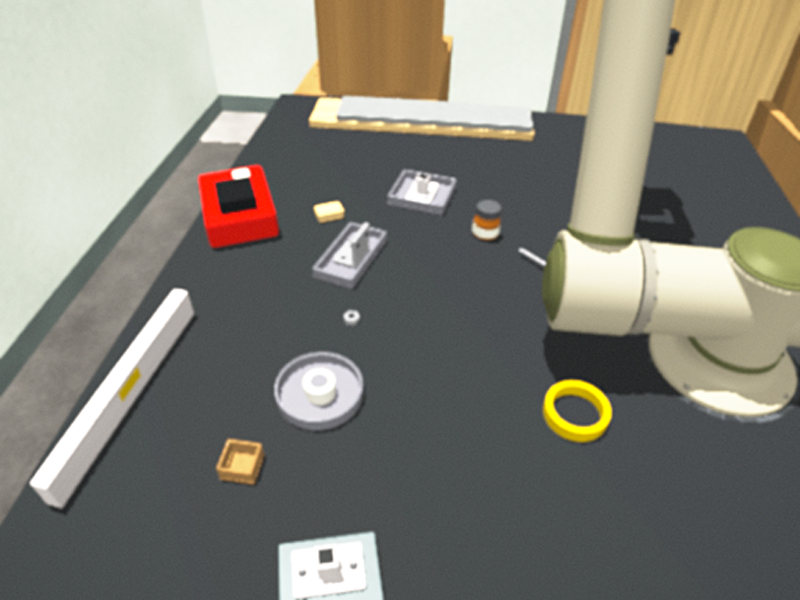

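Top crop: the plate lies on the jig (60,155) with both pins in its holes. The cap is grey face up in the dish (273,99), the bracket is in the bin (540,90), the diagonal plate is flat in the tray (727,187), and the pot has not moved (640,299). The side view agrees, with the bracket upright near (352,250).

```bash
python3 -c "
from plant import env
env.hand_in()"
```

```text
the job is handed in; nothing more can be done
```

All four fittings are in place, done in the order asked. The job was handed in at about 42 s on the robot's clock, with the arm back at its start pose and touching nothing.

- **Straight plate:** it sits over both jig pins. Contact came at TCP z 0.043, exactly the height of a seated plate.
- **Diagonal plate:** it lies flat in the wide tray.
- **Bracket:** it stands on its foot in the narrow bin.
- **Cap:** it is in the round dish, grey face up.
- **Glue pot:** it stands where it was.

The last top and side pictures both show this, and I saw no contact force above about 6 N at the moments I read the state.

One disagreement turned up. The top camera's jig position was 3–7 mm off the wrist camera's. I trusted the wrist camera because it measured the pin spacing as 56.0 mm, which is the true figure, and the plate then seated cleanly.

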